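# Tip the fan module out of the packed rack and stand it in the service tray

### The arm

A 6-joint arm with a two-finger parallel gripper is mounted at the origin on a cart in front of the work surface, level with it; the furniture and walls round the work are solid. World frame = base frame: x ahead of the robot, y to its left, z up, the work surface at z = 0. Lengths are in m, angles in degrees, forces in N, time in s.
With the tool pointing down it reaches from about 0.25 to 0.725 m from the base axis. Payload 4 kg.
Tool frame: the origin (TCP) lies at the very end of the fingers, on their centre line; the grasp point (between the pads) lies 19 mm behind it (robot.grip_point_offset is the distance from the TCP to the grasp point, in m); z points along the fingers, y is the line along which they close (so a half turn about z gives the same grasp; the last joint's range is limited). The gripper opens to 85 mm and grips with 20 to 120 N. Pads are 22 mm wide; open, the fingers measure 114 mm over their backs; the gripper's body (76 mm by 85 mm) begins 54 mm behind the grasp point. The pads swing forward as they close: fully open they stand 13 mm farther back than shut.
Start: joints at [75.401, 13.785, 0.286, 76.501, 0, 90], TCP at [0.126, 0.484, 0.231] pointing down, gripper open.
Joint ranges: [-155.79, 155.79], [-60.16, 107.12], [-62.33, 73.08], [-114, 123.19], [-81.49, 82.49], [-180, 180]. Speed limits (degrees/s): [159.86, 159.86, 180, 180, 180, 180].

### API

Orientations are given as a 3x3 rotation matrix whose columns are the frame's x, y, z axes.
In Python, from workcell import telemetry, eyes, hand_in, robot gives the robot as it stands.
- The arm moves only by the tool apply_moves, never from a script. Its argument "steps" is one flat list of numbers, 6 for each row, row after row: the shift along the tool's x, y, z each as a share of 200 mm, from -1 to 1, then the turn, a rotation vector about the tool's x, y, z each as a share of pi/2 rad, from -1 to 1. A call has 1 to 12 rows; each row shifts and turns the commanded pose from where the row before left it, along the tool's axes as they then stand; what a row does not reach is not made up. A row lasts 1/10 s, in which the tool goes at most 50 mm and 8.59 degrees, less where a joint would pass 70% of its speed; a pose out of reach is approached as far as the arm can. A call with a number of a shift or a turn outside -1 to 1 is refused whole. A call with a gripper value outside its range is refused whole. "claw" is the finger opening in mm, from 0 to 85.4, set as the call begins (left out, the last holds). The fingers move at their own pace and stop on an object; "grip_force" is the grip in N (left out, the last holds). Time passes only in rows, so rows that do not move let the fingers close. It gives the time, the measured TCP pose, the force, the opening and the grip force at its end, in the units of the state.
- telemetry.get_obs(): the state, without advancing time (a new reading comes with each control period).
- eyes.get_image(name): name is "side" or "top"; returns the picture (480x640x3 uint8, blue, green, red); there is no depth.
- eyes.camera_info(name): a dict with "fx", "fy", "cx", "cy" (pixels), "T" (4x4, takes a point from camera to world coordinates). Camera axes: x right, y down, z forward; pixel columns grow to the right and rows downward; lengths in m; the calibration is good to about 2 mm. A picture is of the moment at which its call begins. camera_info takes no time and is no camera call.
- hand_in(): hands the job in; it is judged then, once.
Trained networks look in the newest picture that a camera, given by its name, has taken for a name from the list of things; names that differ only in an ending like _2 or _b are one class to them, and where a whole thing is asked for, a point or a joint stands for the part that bears it (a point fixed in the world has none). Each returns a list of dicts, best first, with "conf" (0 to 1); they miss things now and then, are a little off and sometimes report something else, mostly with a low value. They report only what shows in the picture. A call takes as long as a camera call.
- eyes.spot_in(target, camera): "rect" ([left, top, width, height] in pixels, round what is visible of it).
The state is a dict: "clock": time; "joint_pos": joint angles; "qd": joint speeds; "effort": joint torques, N m; "tcp_pos": TCP position; "ee_rot": TCP orientation; "force": force on the tool from outside, world axes, zero at the start; "ft_torque": the same for the moment, N m; "gripper_width": opening from 0.0 (shut) to 1.0 (fully open); "gripper_force": force on a finger pad.
Only numpy, scipy, OpenCV 4.12 (cv2) and the standard library are available. Lean on these libraries where they do the work, as an engineer would, in place of code of your own. Each camera call takes 0.05 s, during which the arm holds its last target. There are 200 camera calls.

### The job

One of the five drive modules packed side by side in the bench rack has a round fan opening on its top; it is due for service. From behind, tip it forward out of the row until it leans on the rail in front of the rack, then pull it free and stand it upright, the right way up, in the empty service tray. Leave the other four modules standing in their places in the rack and do not disturb the small things lying about.

Things in the scene. Friction and masses are not known exactly. Their poses are not given: they have to be found in the camera images.
- fan_module: The module to take out: grey box, aluminium front panel, 100 (x, depth) x 40 (y, thickness) x 170 (z, height) mm, 0.28 to 0.46 kg, centre of mass at its middle. Differs from the others by a flush round 33 mm fan opening in its top (theirs: three long slots). In one of the three inner places of the row. Origin: centre of its underside; z out of its top, front panel on -x.
- fan_module_top (a point): Centre of the fan module's top face, 170 mm above its origin along its z.
- module_a: Other module of the same size and frame as the fan module, three slots in its top; at the +y end of the row.
- module_b: Other module, same size and frame, three slots in its top; in one of the three inner places.
- module_c: Other module, same size and frame, three slots in its top; in one of the three inner places.
- module_d: Other module, same size and frame, three slots in its top; at the -y end of the row.
- rack: Fixed dark steel rack, yaw varies. Origin: on the worktop under the middle of its bay; x points away from the robot, the row runs along y. Bay 104 (x) x 205 (y) mm, floor 6 mm thick, so module tops stand 176 mm up; five places at 40.8 mm pitch about y = 0, under 1 mm play between modules. Side and back walls 70 mm high, back wall x = 52 to 57 mm; rear faces are open above it.
- rack_lip (a point): Middle of the top inner edge of the rack's front lip, 52 mm ahead of the bay's middle and 16 mm above the worktop; the lip (5 mm thick) holds a module's foot when the module is pushed forward near its top.
- rack_rail (a point): Middle of the axis of the rack's leaning rail, a round steel bar (10 mm diameter) along y, 98 mm ahead of the bay's middle, 55 mm up. A module tipped past about 35 degrees falls on to lean on it at about 45, top towards the robot; let go earlier it falls back. Leaning, its upper part stands clear ahead of the row: grip its 40 mm thickness there and pull it out along its long axis.
- tray: Fixed black service tray, outside 146 (x) x 92 (y) x 18 (z) mm, walls 4 mm, inner floor 4 mm above the worktop. Origin: centre of its underside; z up; yaw varies.
- project_box: Bystander: small grey enclosure with a toggle, 55 x 85 x 46 mm, loose on the worktop, origin at the centre of its underside.
- flux_tin: Bystander: round tin with a lid, 58 mm diameter, 26 mm high, loose on the worktop, origin at the centre of its underside.
- spring_clamp: Bystander: black spring clamp, 43 x 99 x 18 mm, loose on the worktop, origin at the centre of its underside.

How it is judged:
By the outcome, as a careful person would: the job done as asked, in the order asked, and still so for the second after the job is handed in, with the robot touching nothing.
It also fails if it takes over 67 s, if anything falls off the work surface, if the arm or the gripper's body presses on something with over 40 N, if the wrist force passes 120 N, or if a joint passes its speed limit or range.

## Working session

There is one attempt and no reset: what is moved stays moved. The work goes in short steps, Python scripts to look and compute and a tool call to move; the robot and the scene stay as the last step left them, time stands still between calls to the robot, and variables do not carry over. Pictures are saved under pics/ and viewed, at most 10 in all, crops included, and the job is handed in when it is done.

Besides the shell and the picture viewer there is one more tool, called after "Request:" by a JSON object that holds its "api" and its "payload", one argument or row to a line. apply_moves: Moves the arm, as the interface text tells. Its arguments: {"type":"object","properties":{"steps":{"type":"array"},"claw":{"type":"number"},"grip_force":{"type":"number"}},"required":["steps"]}

```bash
ls; mkdir -p pics
python3 - <<'E'
from workcell import telemetry, eyes, robot
import cv2
print(telemetry.get_obs()); print([a for a in dir(robot) if a[0]!='_'])
for n in("top","side"):
    im=eyes.get_image(n); cv2.imwrite(f"pics/{n}0.png",im)
    print(n,eyes.camera_info(n))
    for t in("fan_module","fan_module_top","module_a","rack","tray","project_box","flux_tin","spring_clamp"):
        print(t,[(d['rect'],round(d['conf'],2)) for d in eyes.spot_in(t,n)][:5])
E
```

```text
pics
{'clock': 0.0, 'joint_pos': array([ 7.54019366e+01,  1.38329352e+01,  2.12258649e-01,  7.65014204e+01,
       -1.42197797e-03,  9.00004814e+01]), 'qd': array([-0.00563023, -0.04426531,  0.10475035, -0.06270737, -0.03143427,
       -0.06002464]), 'effort': array([-7.69977723e-04, -3.72318649e+01,  2.52407974e+01,  1.68123795e-02,
       -2.01042649e-04,  5.52597712e-06]), 'tcp_pos': array([0.12586358, 0.4832348 , 0.23039685]), 'ee_rot': array([[-9.67715585e-01,  2.52044209e-01, -5.13071129e-04],
       [ 2.52044730e-01,  9.67713375e-01, -2.06845396e-03],
       [-2.48360476e-05, -2.13099200e-03, -9.99997729e-01]]), 'force': array([ 0.00857246, -0.48730217, -0.05314671]), 'ft_torque': array([ 0.0177776 , -0.00808176,  0.05905279]), 'gripper_force': 0.0, 'gripper_width': 0.9983917490771613}
['MotionError', 'grip_point_offset']
top {'fx': 446.5251007270115, 'fy': 446.5251007270115, 'cx': 316.3979784086321, 'cy': 238.64802543741325, 'T': array([[ 0.31635202, -0.79581937,  0.51632638, -0.01078159],
       [-0.94864122, -0.264749  ,  0.17316989, -0.06411753],
       [-0.00111506, -0.54
[... 1015 characters left out ...]
329 , -0.90115223, -0.43264654,  0.61098109],
       [ 0.        ,  0.        ,  0.        ,  1.        ]])}
fan_module [([369.6, 199.1, 41.1, 76.7], 0.87)]
fan_module_top [([369.1, 201.6, 39.6, 72.9], 0.56)]
module_a [([381.2, 203.1, 42.2, 75.4], 0.97), ([357.7, 194.8, 38.0, 74.1], 0.76), ([396.6, 208.0, 44.2, 82.7], 0.74), ([411.9, 214.4, 46.7, 81.3], 0.72)]
rack [([330.4, 248.9, 126.4, 75.0], 0.76)]
tray [([229.4, 246.6, 57.2, 39.0], 0.72)]
project_box [([333.6, 247.4, 127.5, 79.6], 0.3)]
flux_tin [([284.8, 273.5, 26.3, 19.2], 0.8), ([334.9, 244.3, 125.5, 77.0], 0.43), ([414.2, 213.0, 43.5, 86.3], 0.21)]
spring_clamp [([226.8, 218.5, 30.0, 19.2], 0.79), ([371.0, 197.2, 38.5, 79.4], 0.52)]
```

Run:
```python
import cv2
a=cv2.imread("pics/top0.png")[150:390,150:490]
cv2.imwrite("pics/top0c.png",cv2.resize(a,None,fx=2.35,fy=2.35,interpolation=2))
a=cv2.imread("pics/side0.png")[170:350,210:470]
cv2.imwrite("pics/side0c.png",cv2.resize(a,None,fx=3,fy=3,interpolation=2))
```

```text
(no output)
```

View pics/top0c.png

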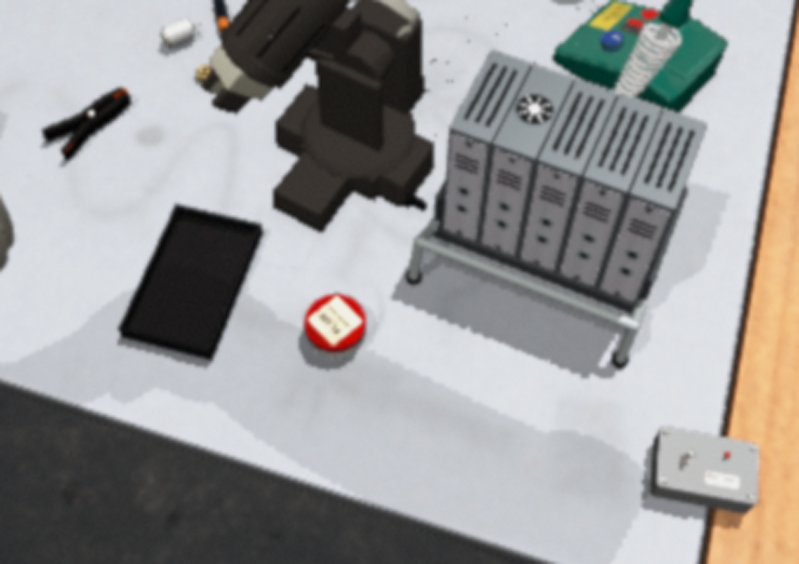

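View pics/side0c.png

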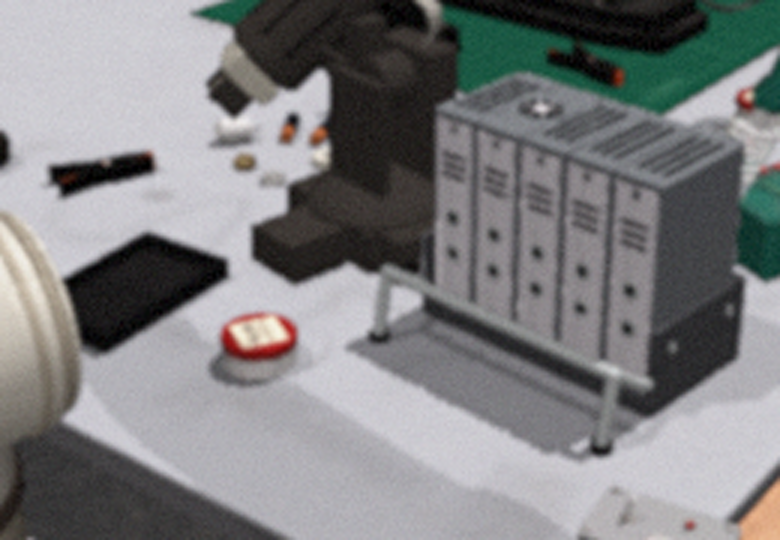

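The top view shows the fan at crop (535,109), in the second place from +y. The tray is at left, crop corners (178,207) to (210,357), with the flux tin at (335,322). A microscope stands just left of and behind the rack. The side view agrees, with the fan at (541,107).

```bash
cat > h.py <<'E'
import numpy as np
from workcell import eyes
def ray(n,px,z):
    c=eyes.camera_info(n);T=c['T']
    d=T[:3,:3]@np.array([(px[0]-c['cx'])/c['fx'],(px[1]-c['cy'])/c['fy'],1])
    o=T[:3,3];return o+d*(z-o[2])/d[2]
def top(p,z): return ray("top",(150+p[0]/2.35,150+p[1]/2.35),z)
def side(p,z): return ray("side",(210+p[0]/3,170+p[1]/3),z)
def proj(n,P):
    c=eyes.camera_info(n);q=c['T'][:3,:3].T@(np.array(P)-c['T'][:3,3])
    return np.array([c['cx']+c['fx']*q[0]/q[2],c['cy']+c['fy']*q[1]/q[2]])
E
python3 - <<'E'
from h import *
from scipy.optimize import least_squares
np.set_printoptions(precision=4,suppress=True)
print("fan",top((535,109),.176),side((541,107),.176))
T=[((450,131),-50,102),((490,52),50,102),((706,124),50,-102),((664,209),-50,-102)]
S=[((436,104),-50,102),((525,72),50,102),((743,143),50,-102),((655,190),-50,-102)]
for nm,L,f in(("top",T,top),("side",S,side)):
    P=np.array([f(p,.176) for p,_,_ in L]);print(nm,P)
    def res(v):
        c,s=np.cos(v[2]),np.sin(v[2])
        return np.concatenate([[v[0]+c*x/1e3-s*y/1e3-q[0],v[1]+s*x/1e3+c*y/1e3-q[1]] for (_,x,y),q in zip(L,P)])
    r=least_squares(res,[.45,0,0]);print(r.x,np.degrees(r.x[2]),r.fun*1e3)
P=np.array([top(p,.018) for p in((178,207),(262,228),(210,357),(121,331))])
print("tray",P,P.mean(0),np.linalg.norm(P-np.roll(P,-1,0),axis=1))
for a,b in((1,0),(2,3)): d=P[0 if a==1 else 1]-P[3 if a==1 else 2];print(np.degrees(np.arctan2(d[1],d[0])))
print("tin",top((335,318),.026),side((259,331),.026))
print("scope near", [top(p,0)for p in((320,230),(275,190),(425,210))],"clamp",top((88,122),.01),"box",top((707,460),.046))
E
```

```text
fan [ 0.5742 -0.0014  0.176 ] [0.5741 0.0003 0.176 ]
top [[ 0.5275  0.0624  0.176 ]
 [ 0.6254  0.0537  0.176 ]
 [ 0.605  -0.1465  0.176 ]
 [ 0.506  -0.1279  0.176 ]]
[ 0.566  -0.0395 -0.1131] -6.482567374124007 [ 0.3368  5.021   1.7136  2.4238 -0.8284 -0.0674 -1.2219 -7.3775]
side [[ 0.5335  0.0661  0.176 ]
 [ 0.6265  0.0486  0.176 ]
 [ 0.601  -0.147   0.176 ]
 [ 0.4992 -0.1351  0.176 ]]
[ 0.565  -0.0419 -0.1496] -8.573422891687823 [-2.7062  0.3254  3.2234  2.995  -1.7521 -3.183   1.2349 -0.1374]
tray [[0.4669 0.3218 0.018 ]
 [0.4705 0.2323 0.018 ]
 [0.3258 0.2246 0.018 ]
 [0.3239 0.3141 0.018 ]] [0.3968 0.2732 0.018 ] [0.0896 0.1448 0.0896 0.1431]
3.077771174449185
3.0487796689427897
tin [0.396  0.1276 0.026 ] [0.3927 0.1257 0.026 ]
scope near [array([0.4966, 0.1818, 0.    ]), array([0.5275, 0.2432, 0.    ]), array([0.553 , 0.0883, 0.    ])] clamp [0.54   0.4625 0.01  ] box [ 0.3603 -0.2193  0.046 ]
```

```bash
python3 - <<'E'
from h import *
from scipy.optimize import least_squares
np.set_printoptions(precision=3,suppress=True)
def tri(pt,ps):
    a=np.array([150+pt[0]/2.35,150+pt[1]/2.35]);b=np.array([210+ps[0]/3,170+ps[1]/3])
    r=least_squares(lambda P:np.r_[proj("top",P)-a,proj("side",P)-b],[.5,.1,.1]);return r.x,abs(r.fun).max()
print("tube end",tri((225,85),(235,85)))
print("column bottom near-left",tri((322,118),(331,175)),"right",tri((385,140),(420,235)))
print("base corner near",tri((322,230),(295,282)),"base right",tri((433,165),(425,260)))
print("rail L",tri((418,230),(385,268)),"R",tri((635,322),(650,383)))
print("railtop",top((418,232),.057),top((635,320),.057))
print("fan",tri((535,109),(541,107)))
E
python3 - <<'E'
import cv2
a=cv2.imread("pics/side0.png")
cv2.imwrite("pics/s1.png",a)
E
```

```text
tube end (array([0.544, 0.285, 0.136]), np.float64(0.720793350270867))
column bottom near-left (array([0.587, 0.213, 0.058]), np.float64(1.2133441058645644)) right (array([ 0.628,  0.155, -0.001]), np.float64(0.8785322212877418))
base corner near (array([0.494, 0.179, 0.005]), np.float64(0.17579739564496322)) base right (array([0.587, 0.102, 0.016]), np.float64(4.832384484136071))
rail L (array([0.494, 0.081, 0.051]), np.float64(1.4685057010326545)) R (array([ 0.482, -0.143,  0.035]), np.float64(3.3456591399575473))
railtop [0.492 0.078 0.057] [ 0.465 -0.135  0.057]
fan (array([ 0.573, -0.001,  0.177]), np.float64(0.24948051574142482))
```

View pics/s1.png

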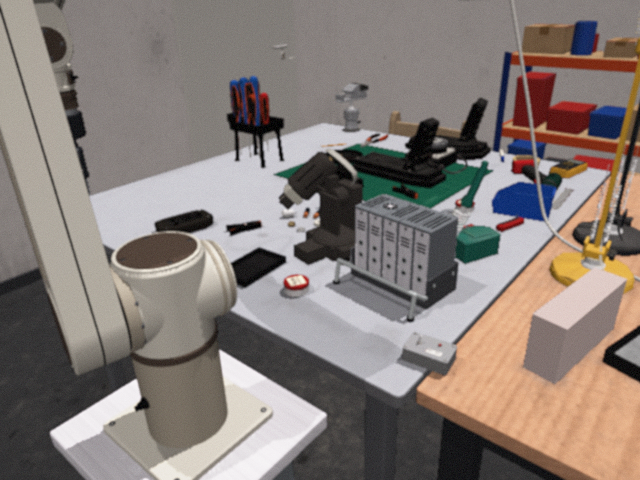

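View pics/top0.png

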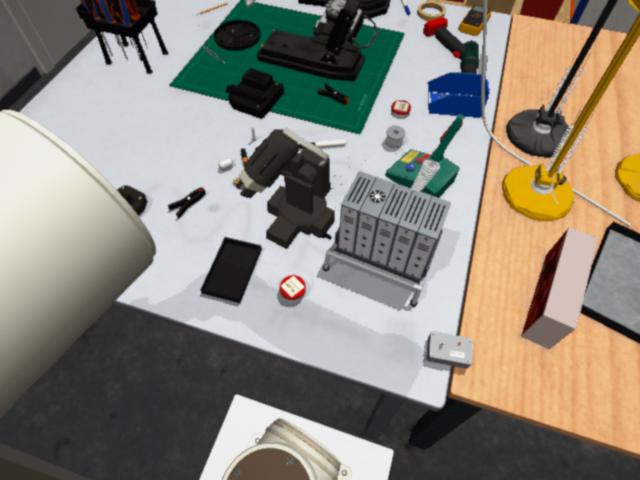

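Run:
```python
from h import *
from scipy.optimize import least_squares
np.set_printoptions(precision=3,suppress=True)
def tri(a,b):
    r=least_squares(lambda P:np.r_[proj("top",P)-a,proj("side",P)-b],[.5,.1,.1]);return r.x,abs(r.fun).max()
print("scope top",tri((272,130),(322,155)),"scope arm right",tri((322,150),(352,153)), tri((328,160),(362,185)))
print("eyepiece",tri((242,180),(284,195)))
print("station: coil top",tri((433,170),(463,203)),"wand tip",tri((462,118),(486,165)),"near left corner",tri((388,166),(458,235)))
print("station on table",ray("top",(388,172),0),ray("top",(420,193),0),ray("side",(500,258),0))
```

```text
scope top (array([0.635, 0.249, 0.231]), np.float64(1.3496205560470003)) scope arm right (array([0.579, 0.117, 0.271]), np.float64(2.9069434476396623)) (array([0.639, 0.125, 0.177]), np.float64(0.7348603096124862))
eyepiece (array([0.55 , 0.299, 0.141]), np.float64(1.0846352525678071))
station: coil top (array([ 0.707, -0.102,  0.158]), np.float64(3.135038109861341)) wand tip (array([ 0.785, -0.124,  0.238]), np.float64(1.256679639714548)) near left corner (array([ 0.885, -0.002, -0.033]), np.float64(8.963331775324718))
station on table [ 0.805  0.008 -0.   ] [ 0.761 -0.087  0.   ] [ 0.808 -0.175  0.   ]
```

The scope stays below about z 0.25, so I'll cross above it at z 0.33. The rack yaw is about -7.2° and the fan module is centred near (0.572, 0).

Request:
{"api": "apply_moves", "payload": {
  "steps": [0,0,-0.25,0,0,0,0,0,-0.25,0,0,0,-0.213,-0.115,0,0,0,0,-0.213,-0.115,0,0,0,0,-0.213,-0.115,0,0,0,0,-0.213,-0.115,0,0,0,0,-0.213,-0.115,0,0,0,0,-0.213,-0.115,0,0,0,0,-0.213,-0.115,0,0,0,0,-0.213,-0.115,0,0,0,0,-0.213,-0.115,0,0,0,0,-0.213,-0.115,0,0,0,0],
  "claw": 0,
  "grip_force": 40
}}

```text
clock: 2.1
tcp_pos: [0.4815, 0.1522, 0.3315]
ee_rot: [[-0.968, 0.252, 0.001], [0.252, 0.968, 0.0], [-0.0, 0.001, -1.0]]
force: [0.6, 1.5, 0.0]
gripper_width: 0.001
gripper_force: 0.0
```

Request:
{"api": "apply_moves", "payload": {
  "steps": [-0.213,-0.115,0,0,0,0,-0.213,-0.115,0,0,0,0,-0.213,-0.115,0,0,0,0,-0.213,-0.115,0,0,0,0,-0.213,-0.115,0,0,0,0,0,0,0,0,0,0.09,0,0,0,0,0,0.09,0,0,0,0,0,0.09,0,0,0,0,0,0.09,0,0,0,0,0,0.09,0,0,0,0,0,0.09,0,0,0,0,0,0.09]
}}

```text
clock: 3.3
tcp_pos: [0.6575, -0.0111, 0.3311]
ee_rot: [[-0.315, 0.949, -0.0], [0.949, 0.315, -0.0], [0.0, -0.0, -1.0]]
force: [-0.1, 0.4, -0.0]
gripper_width: 0.002
gripper_force: 0.0
```

Request:
{"api": "apply_moves", "payload": {
  "steps": [0,0,0,0,0,0.09,0,0,0,0,0,0.09,0,0,0,0,0,0.09,0,0,0,0,0,0.018,0,0,0,0,0,0]
}}

```text
clock: 3.8
tcp_pos: [0.6575, -0.0111, 0.3312]
ee_rot: [[0.124, 0.992, -0.0], [0.992, -0.124, 0.0], [-0.0, -0.0, -1.0]]
force: [0.2, -0.2, -0.9]
gripper_width: 0.002
gripper_force: 0.0
```

Run:
```python
from workcell import telemetry, eyes
import cv2
o=telemetry.get_obs()
print(o['clock'],o['tcp_pos'],o['ee_rot'].round(3),o['joint_pos'].round(1),o['force'].round(1))
a=eyes.get_image("top")[60:300,270:490]; cv2.imwrite("pics/t2.png",cv2.resize(a,None,fx=2.5,fy=2.5,interpolation=2))
```

```text
3.8 [ 0.65745941 -0.01107492  0.33115785] [[ 0.124  0.992 -0.   ]
 [ 0.992 -0.124  0.   ]
 [-0.    -0.    -1.   ]] [ -1.   34.   45.6 101.6  -0.   96.1] [ 0.2 -0.2 -0.9]
```

View pics/t2.png

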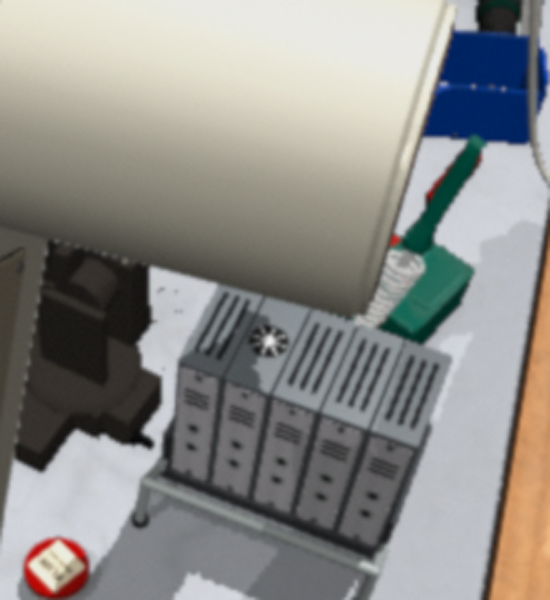

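The crop shows the fan still at (269,341), with nothing disturbed. The tool is behind the module's centreline and slightly clear of its rear face.

Request:
{"api": "apply_moves", "payload": {
  "steps": [0,0,0.22,0,0,0,0,0,0.22,0,0,0,0,0,0.22,0,0,0,0,0,0.22,0,0,0,0,0,0,0,0,0]
}}

```text
clock: 4.35
tcp_pos: [0.6517, -0.011, 0.1472]
ee_rot: [[0.124, 0.992, -0.016], [0.992, -0.124, 0.0], [-0.002, -0.016, -1.0]]
force: [-0.7, 0.1, 0.5]
gripper_width: -0.001
gripper_force: 0.0
```

Request:
{"api": "apply_moves", "payload": {
  "steps": [0,-0.03,0,0,0,0,0,-0.03,0,0,0,0,0,-0.02,0,0,0,0,0,-0.02,0,0,0,0,0,0,0,0,0,0]
}}

```text
clock: 4.85
tcp_pos: [0.6378, -0.0085, 0.1571]
ee_rot: [[0.125, 0.992, 0.003], [0.992, -0.125, -0.0], [0.0, 0.003, -1.0]]
force: [-1.3, 0.8, 0.2]
gripper_width: -0.001
gripper_force: 0.0
```

Request:
{"api": "apply_moves", "payload": {
  "steps": [0,-0.04,-0.012,0,0,0,0,-0.04,-0.012,0,0,0,0,-0.04,-0.012,0,0,0,0,-0.04,-0.012,0,0,0,0,0,0,0,0,0]
}}

```text
clock: 5.35
tcp_pos: [0.6046, -0.0043, 0.1655]
ee_rot: [[0.125, 0.992, -0.0], [0.992, -0.125, 0.0], [0.0, -0.0, -1.0]]
force: [0.3, -0.2, 0.0]
gripper_width: -0.001
gripper_force: 0.3
```

Run:
```python
from workcell import telemetry, eyes
import cv2
o=telemetry.get_obs()
print(o['clock'],o['tcp_pos'],o['force'].round(1))
a=eyes.get_image("side")[140:340,300:500]; cv2.imwrite("pics/s3.png",cv2.resize(a,None,fx=3,fy=3,interpolation=2))
```

```text
5.35 [ 0.60460856 -0.00434447  0.16550008] [ 0.3 -0.2  0. ]
```

View pics/s3.png

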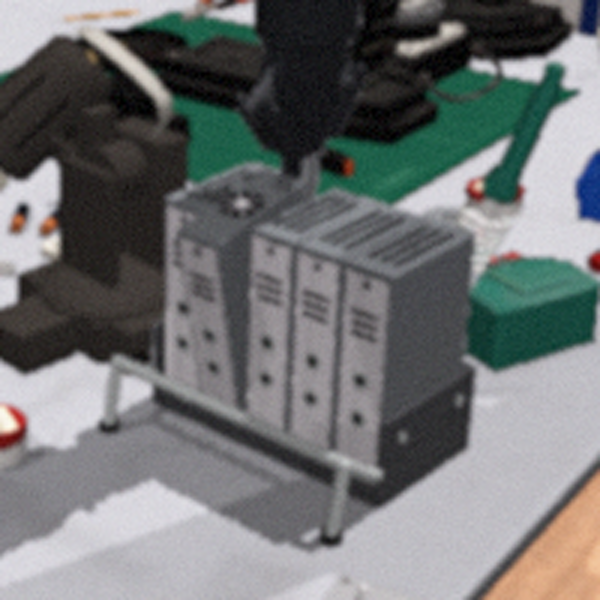

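The module is tipped by about 12° on its own (fan at 240,203) and its neighbours are standing.

Request:
{"api": "apply_moves", "payload": {
  "steps": [0,-0.04,-0.01,0,0,0,0,-0.04,-0.01,0,0,0,0,-0.04,-0.008,0,0,0,0,-0.04,-0.008,0,0,0,0,-0.04,-0.006,0,0,0,0,-0.04,-0.004,0,0,0,0,-0.04,0,0,0,0,0,-0.04,0,0,0,0,0,-0.04,0,0,0,0,0,-0.04,0,0,0,0,0,0,0,0,0,0,0,0,0,0,0,0]
}}

```text
clock: 6.6
tcp_pos: [0.5265, 0.0055, 0.1742]
ee_rot: [[0.126, 0.992, 0.0], [0.992, -0.126, -0.0], [0.0, 0.0, -1.0]]
force: [-0.4, 0.7, -0.1]
gripper_width: 0.002
gripper_force: 0.0
```

Run:
```python
from workcell import telemetry, eyes
import cv2
o=telemetry.get_obs()
print(o['clock'],o['tcp_pos'],o['force'].round(1))
a=eyes.get_image("side")[140:340,300:500]; cv2.imwrite("pics/s4.png",cv2.resize(a,None,fx=3,fy=3,interpolation=2))
```

```text
6.6 [0.52651305 0.00554719 0.17422834] [-0.4  0.7 -0.1]
```

View pics/s4.png

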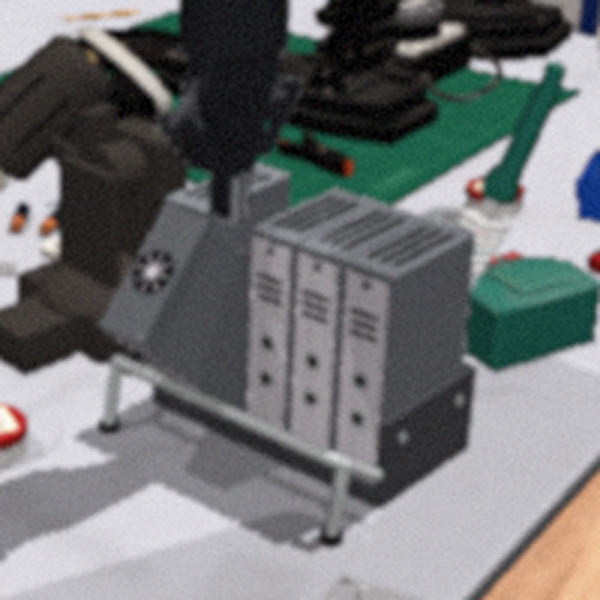

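The module now leans on the rail (fan at crop 152,271) and the other four are in place. I'll raise the tool, move it toward the robot and turn it.

Request:
{"api": "apply_moves", "payload": {
  "steps": [0,0,-0.25,0,0,0,0,0,-0.25,0,0,0,0,-0.212,0,0,0,0,0,-0.212,0,0,0,0,0,-0.212,0,0,0,0,0,0,0,0,0,-0.0909,0,0,0,0,0,-0.0909,0,0,0,0,0,-0.0909,0,0,0,0,0,-0.0909,0,0,0,0,0,-0.0909,0,0,0,0,0,-0.0909,0,0,0,0,0,-0.0909]
}}

```text
clock: 7.85
tcp_pos: [0.4007, 0.0215, 0.2742]
ee_rot: [[-0.77, 0.638, 0.0], [0.638, 0.77, 0.0], [-0.0, 0.0, -1.0]]
force: [0.1, 0.2, -0.8]
gripper_width: -0.002
gripper_force: 0.0
```

Request:
{"api": "apply_moves", "payload": {
  "steps": [0,0,0,0,0,-0.0909,0,0,0,0,0,-0.0909,0,0,0,0,0,-0.0909,0,0,0,0,0,-0.0909,0,0,0,0,-0.0833,0,0,0,0,0,-0.0833,0,0,0,0,0,-0.0833,0,0,0,0,0,-0.0833,0,0,0,0,0,-0.0833,0,0,0,0,0,-0.0833,0,0,0,0,0,0,0],
  "claw": 78
}}

```text
clock: 8.95
tcp_pos: [0.3937, 0.0207, 0.2657]
ee_rot: [[-0.71, 0.124, 0.694], [0.085, 0.992, -0.089], [-0.699, -0.004, -0.715]]
force: [-2.0, -0.2, -1.0]
gripper_width: 0.912
gripper_force: 0.0
```

Run:
```python
from workcell import telemetry, eyes
from h import *
import cv2
np.set_printoptions(precision=4,suppress=True)
o=telemetry.get_obs()
print(o['clock'],o['tcp_pos'],o['ee_rot'].round(3),o['joint_pos'].round(1),o['force'].round(1))
print(proj("side",(.436,.0166,.1616)),proj("top",(.436,.0166,.1616)),"seen",(350.7,230.3),ray("side",(350.7,230.3),.1616))
a=eyes.get_image("side")[100:340,240:480]; cv2.imwrite("pics/s5.png",cv2.resize(a,None,fx=2.5,fy=2.5,interpolation=2))
p=np.array([.4777,.0113,.12]);u=np.array([-.7016,.0882,.707])
for k in(.08,0): print((o['ee_rot'].T@(p+k*u-o['tcp_pos']))/.2)
```

```text
8.95 [0.3937 0.0207 0.2657] [[-0.71   0.124  0.694]
 [ 0.085  0.992 -0.089]
 [-0.699 -0.004 -0.715]] [ 14.6 -31.3 -47.9  31.1 -15.2  15.7] [-2.  -0.2 -1. ]
[346.7038 231.3323] [350.2593 251.9941] seen (350.7, 230.3) [0.4448 0.013  0.1616]
[0.2119 0.0073 0.4161]
[0.2074 0.0082 0.8161]
```

View pics/s5.png

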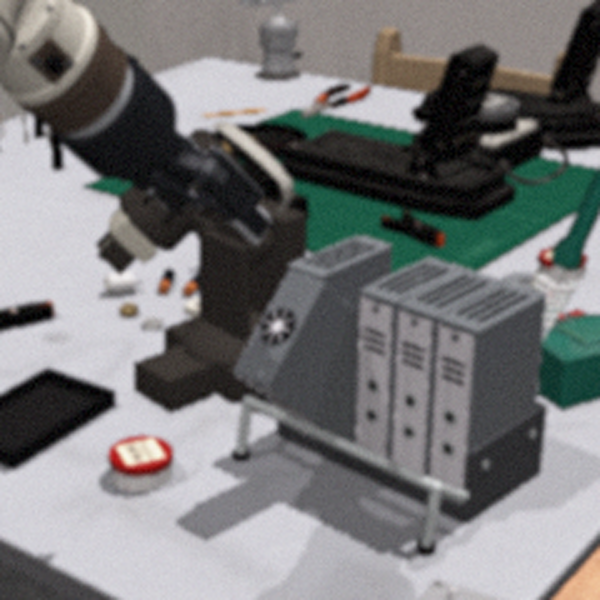

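The view agrees with the predicted lean: the fan sits at crop (277,326), a few mm beyond the model. The gripper is aligned above it.

Request:
{"api": "apply_moves", "payload": {
  "steps": [0.195,0,0,0,0,0,0,0,0.15,0,0,0,0,0,0.15,0,0,0,0,0,0.12,0,0,0,0,0,0,0,0,0]
}}

```text
clock: 9.5
tcp_pos: [0.4354, 0.0173, 0.1875]
ee_rot: [[-0.703, 0.128, 0.699], [0.09, 0.992, -0.09], [-0.705, -0.0, -0.709]]
force: [0.2, -0.2, 1.1]
gripper_width: 0.912
gripper_force: 0.0
```

Run:
```python
from workcell import telemetry, eyes
from h import *
import cv2
np.set_printoptions(precision=4,suppress=True)
o=telemetry.get_obs()
print(o['clock'],o['tcp_pos'],o['ee_rot'].round(3),o['force'].round(1))
p=np.array([.482,.009,.12])
print((o['ee_rot'].T@(p-o['tcp_pos']))/.2)
a=eyes.get_image("side")[160:320,280:440];b=eyes.get_image("top")[140:300,270:430]
cv2.imwrite("pics/s6.png",cv2.resize(np.hstack([a,b]),None,fx=2.5,fy=2.5,interpolation=2))
```

```text
9.5 [0.4354 0.0173 0.1875] [[-0.703  0.128  0.699]
 [ 0.09   0.992 -0.09 ]
 [-0.705 -0.    -0.709]] [ 0.2 -0.2  1.1]
[ 0.0703 -0.0116  0.4064]
```

View pics/s6.png

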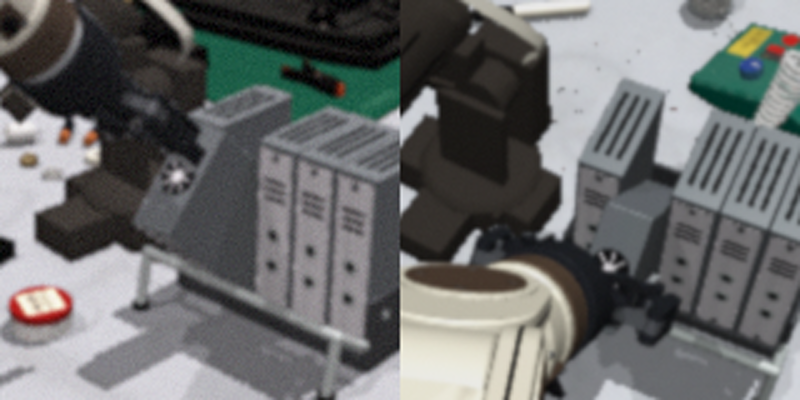

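The module is leaning between its neighbours and the fan shows in both views, at side (350.8,230.4) and top (354,244.8). I'll triangulate it.

Run:
```python
from h import *
from workcell import telemetry
from scipy.optimize import least_squares
r=least_squares(lambda P:np.r_[proj("top",P)-(354,244.8),proj("side",P)-(350.8,230.4)],[.44,.0,.16])
o=telemetry.get_obs();R=o['ee_rot']
print(r.x,abs(r.fun).max(),"fan in tool frame mm",R.T@(r.x-o['tcp_pos'])*1e3)
```

```text
[0.45384856 0.01610955 0.15831968] 1.2843783617802842 fan in tool frame mm [ 7.25693586  1.17097703 35.30978181]
```

Request:
{"api": "apply_moves", "payload": {
  "steps": [0.04,0,0,0,0,0,0,0,0.1,0,0,0,0,0,0.1,0,0,0,0,0,0.1,0,0,0,0,0,0.06,0,0,0,0,0,0.04,0,0,0,0,0,0,0,0,0]
}}

```text
clock: 10.3
tcp_pos: [0.4827, 0.0113, 0.125]
ee_rot: [[-0.702, 0.126, 0.701], [0.089, 0.992, -0.089], [-0.707, 0.0, -0.707]]
force: [-0.7, 0.3, 0.8]
gripper_width: 0.913
gripper_force: 0.0
```

Request:
{"api": "apply_moves", "payload": {
  "steps": [0,0,0,0,0,0,0,0,0,0,0,0,0,0,0,0,0,0,0,0,0,0,0,0,0,0,0,0,0,0],
  "claw": 30,
  "grip_force": 60
}}

```text
clock: 10.8
tcp_pos: [0.4825, 0.0112, 0.1257]
ee_rot: [[-0.701, 0.126, 0.703], [0.089, 0.992, -0.089], [-0.708, 0.0, -0.706]]
force: [-4.9, -0.4, 6.4]
gripper_width: 0.465
gripper_force: 60.4
```

Request:
{"api": "apply_moves", "payload": {
  "steps": [0,0,0,0,0,0,0,0,-0.05,0,0,0,0,0,-0.08,0,0,0,0,0,-0.08,0,0,0,0,0,-0.08,0,0,0,0,0,-0.08,0,0,0,0,0,0,0,0,0],
  "grip_force": 90
}}

```text
clock: 11.5
tcp_pos: [0.4298, 0.0179, 0.1781]
ee_rot: [[-0.701, 0.125, 0.702], [0.089, 0.992, -0.088], [-0.708, 0.001, -0.706]]
force: [0.9, -0.1, -2.2]
gripper_width: 0.457
gripper_force: 91.2
```

Request:
{"api": "apply_moves", "payload": {
  "steps": [0,0,-0.08,0,0,0,0,0,-0.08,0,0,0,0,0,-0.08,0,0,0,0,0,-0.08,0,0,0,0,0,-0.06,0,0,0,0,0,0,0,0,0]
}}

```text
clock: 12.1
tcp_pos: [0.3765, 0.0247, 0.2304]
ee_rot: [[-0.702, 0.125, 0.701], [0.088, 0.992, -0.088], [-0.706, -0.0, -0.708]]
force: [-0.0, 0.3, -2.4]
gripper_width: 0.456
gripper_force: 92.0
```

Run:
```python
from workcell import telemetry, eyes
from h import *
import cv2
o=telemetry.get_obs()
print(o['clock'],o['tcp_pos'],o['ee_rot'].round(3),o['force'].round(1),o['joint_pos'].round(1))
a=eyes.get_image("side")[100:340,240:480];b=eyes.get_image("top")[100:340,190:430]
cv2.imwrite("pics/s7.png",cv2.resize(np.hstack([a,b]),None,fx=1.66,fy=1.66,interpolation=2))
```

```text
12.1 [0.37654966 0.02471576 0.23040725] [[-0.702  0.125  0.701]
 [ 0.088  0.992 -0.088]
 [-0.706 -0.    -0.708]] [-0.   0.3 -2.4] [ 17.4 -32.2 -54.   26.  -17.1  17.9]
```

View pics/s7.png

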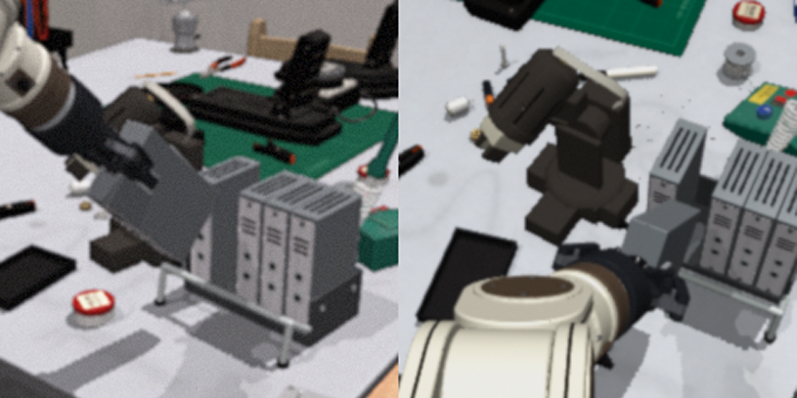

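The module is out of the row, gripped at mid-depth, with its lower end clear ahead of its neighbours. The tray and tin are untouched. I'll upright it first, with its bottom at about z 0.11, above the rail.

Request:
{"api": "apply_moves", "payload": {
  "steps": [0,0,0,0,0.07,0,0,0,0,0,0.08,0,0,0,0,0,0.08,0,0,0,0,0,0.08,0,0,0,0,0,0.08,0,0,0,0,0,0.07,0,0,0,0,0,0.04,0,0,0,0,0,0,-0.057,0,0,0,0,0,-0.057,0,0,0,0,0,0]
}}

```text
clock: 13.2
tcp_pos: [0.378, 0.024, 0.2292]
ee_rot: [[-0.999, -0.052, -0.002], [-0.052, 0.999, -0.0], [0.002, -0.0, -1.0]]
force: [0.4, -0.1, -2.8]
gripper_width: 0.456
gripper_force: 91.6
```

Run:
```python
from workcell import telemetry, eyes
from h import *
np.set_printoptions(precision=4,suppress=True)
o=telemetry.get_obs()
print(o['clock'],o['tcp_pos'],o['ee_rot'].round(3),o['joint_pos'].round(1))
print("tray side", ray("side",(258,266.1),.012), "top",ray("top",(232.6,269.6),.012))
p=np.array([.398,.272,o['tcp_pos'][2]]);print((o['ee_rot'].T@(p-o['tcp_pos']))/.2)
```

```text
13.2 [0.378  0.024  0.2292] [[-0.999 -0.052 -0.002]
 [-0.052  0.999 -0.   ]
 [ 0.002 -0.    -1.   ]] [  3.6   0.1 -15.8  74.2  -0.    0.7]
tray side [0.4029 0.261  0.012 ] top [0.397  0.2737 0.012 ]
[-0.164   1.2329 -0.0004]
```

Request:
{"api": "apply_moves", "payload": {
  "steps": [-0.027,0.1,0,0,0,0,-0.027,0.2,0,0,0,0,-0.027,0.2,0,0,0,0,-0.027,0.2,0,0,0,0,-0.027,0.2,0,0,0,0,-0.027,0.2,0,0,0,0,0,0.13,0,0,0,0,0,0,0,0,0,0,0,0,0,0,0,0]
}}

```text
clock: 14.1
tcp_pos: [0.3965, 0.2721, 0.2297]
ee_rot: [[-0.999, -0.053, -0.001], [-0.053, 0.999, -0.001], [0.001, -0.001, -1.0]]
force: [-0.1, -0.0, -2.9]
gripper_width: 0.46
gripper_force: 92.4
```

Run:
```python
from workcell import telemetry, eyes
from h import *
import cv2
np.set_printoptions(precision=4,suppress=True)
o=telemetry.get_obs();t=o['tcp_pos'];R=o['ee_rot']
print(t,R.round(3),o['force'])
im=eyes.get_image("side");cv2.imwrite("pics/s8.png",im)
print([(d['rect'],round(d['conf'],2)) for d in eyes.spot_in("fan_module","side")])
for b in(.108,.114,.120):
    c=np.array([proj("side",t+R@np.array([x,y,z])) for x in(-.05,.05) for y in(-.02,.02) for z in(b,b-.17)])
    print(b,c.min(0),c.max(0)-c.min(0))
```

```text
[0.3965 0.2721 0.2297] [[-0.999 -0.053 -0.001]
 [-0.053  0.999 -0.001]
 [ 0.001 -0.001 -1.   ]] [-0.072  -0.0086 -2.8579]
[]
0.108 [218.638  147.0602] [51.0177 87.4584]
0.114 [218.9584 149.6259] [50.876  87.3056]
0.12 [219.2773 152.1801] [50.7352 87.1532]
```

Now lower it, slowly near the floor.

Request:
{"api": "apply_moves", "payload": {
  "steps": [0,0,0.1,0,0,0,0,0,0.12,0,0,0,0,0,0.12,0,0,0,0,0,0.08,0,0,0,0,0,0.04,0,0,0,0,0,0,0,0,0,0,0,0,0,0,0]
}}

```text
clock: 14.9
tcp_pos: [0.3971, 0.2717, 0.1398]
ee_rot: [[-0.999, -0.052, 0.001], [-0.052, 0.999, 0.001], [-0.001, 0.001, -1.0]]
force: [0.2, -0.1, -3.5]
gripper_width: 0.459
gripper_force: 92.5
```

Request:
{"api": "apply_moves", "payload": {
  "steps": [0,0,0.015,0,0,0,0,0,0.015,0,0,0,0,0,0,0,0,0]
}}

```text
clock: 15.2
tcp_pos: [0.3964, 0.2718, 0.133]
ee_rot: [[-0.999, -0.053, -0.0], [-0.053, 0.999, 0.0], [0.0, 0.0, -1.0]]
force: [-1.0, -0.3, -4.1]
gripper_width: 0.457
gripper_force: 92.5
```

Request:
{"api": "apply_moves", "payload": {
  "steps": [0,0,0.015,0,0,0,0,0,0.01,0,0,0,0,0,0,0,0,0]
}}

```text
clock: 15.5
tcp_pos: [0.3962, 0.2717, 0.1276]
ee_rot: [[-0.999, -0.053, -0.001], [-0.053, 0.999, -0.0], [0.001, -0.0, -1.0]]
force: [-0.8, -0.4, -3.9]
gripper_width: 0.458
gripper_force: 92.5
```

Request:
{"api": "apply_moves", "payload": {
  "steps": [0,0,0.01,0,0,0,0,0,0.005,0,0,0,0,0,0,0,0,0]
}}

```text
clock: 15.8
tcp_pos: [0.3964, 0.2718, 0.125]
ee_rot: [[-0.999, -0.053, -0.0], [-0.053, 0.999, 0.0], [0.0, 0.0, -1.0]]
force: [0.1, 0.3, -3.0]
gripper_width: 0.458
gripper_force: 92.7
```

Request:
{"api": "apply_moves", "payload": {
  "steps": [0,0,0.01,0,0,0,0,0,0.01,0,0,0,0,0,0,0,0,0]
}}

```text
clock: 16.1
tcp_pos: [0.397, 0.272, 0.1247]
ee_rot: [[-0.999, -0.053, 0.003], [-0.053, 0.999, 0.001], [-0.003, 0.001, -1.0]]
force: [-6.1, -3.6, 21.1]
gripper_width: 0.457
gripper_force: 95.0
```

Request:
{"api": "apply_moves", "payload": {
  "steps": [0,0,0.01,0,0,0,0,0,0,0,0,0,0,0,0,0,0,0]
}}

```text
clock: 16.4
tcp_pos: [0.3971, 0.272, 0.1246]
ee_rot: [[-0.999, -0.053, 0.004], [-0.053, 0.999, 0.002], [-0.004, 0.002, -1.0]]
force: [-8.8, -5.8, 33.3]
gripper_width: 0.462
gripper_force: 96.7
```

Request:
{"api": "apply_moves", "payload": {
  "steps": [0,0,-0.012,0,0,0,0,0,-0.008,0,0,0,0,0,0,0,0,0,0,0,0,0,0,0],
  "grip_force": 30
}}

```text
clock: 16.8
tcp_pos: [0.397, 0.2719, 0.1247]
ee_rot: [[-0.999, -0.053, 0.002], [-0.053, 0.999, 0.001], [-0.002, 0.001, -1.0]]
force: [-1.8, -2.9, 11.4]
gripper_width: 0.456
gripper_force: 94.2
```

Run:
```python
from workcell import telemetry, eyes
from h import *
import cv2
np.set_printoptions(precision=4,suppress=True)
o=telemetry.get_obs();t=o['tcp_pos'];R=o['ee_rot'];print(t,o['force'])
for n in("side","top"):
    im=eyes.get_image(n);cv2.imwrite(f"pics/{n}9.png",im)
    for q in("fan_module","tray","flux_tin"):print(n,q,[(d['rect'],round(d['conf'],2)) for d in eyes.spot_in(q,n)][:3])
    for b in(.107,.1207):
        c=np.array([proj(n,t+R@np.array([x,y,z])) for x in(-.05,.05) for y in(-.02,.02) for z in(b,b-.17)])
        print(b,c.min(0),c.max(0))
```

```text
[0.397  0.2719 0.1247] [-1.7836 -2.9222 11.3994]
side fan_module [([229.3, 202.5, 41.1, 76.3], 0.9)]
side tray [([236.7, 252.7, 51.4, 36.4], 0.81), ([354.9, 193.3, 43.8, 79.0], 0.32)]
side flux_tin [([283.7, 272.6, 25.9, 24.3], 0.6)]
0.107 [224.1865 189.8341] [272.8567 274.7047]
0.1207 [224.8636 195.2409] [273.2374 279.7757]
top fan_module [([207.2, 250.2, 42.5, 41.8], 0.87)]
top tray [([203.2, 249.5, 59.0, 56.3], 0.56)]
top flux_tin [([281.6, 274.9, 24.1, 30.6], 0.69)]
0.107 [199.1489 203.8843] [248.8572 289.8394]
0.1207 [200.7324 207.9859] [249.6064 292.5948]
```

Request:
{"api": "apply_moves", "payload": {
  "steps": [0,0,-0.01,0,0,0,0,0,0,0,0,0]
}}

```text
clock: 17.4
tcp_pos: [0.3967, 0.272, 0.1249]
ee_rot: [[-0.999, -0.053, 0.0], [-0.053, 0.999, 0.0], [-0.0, 0.0, -1.0]]
force: [0.2, -1.1, -0.4]
gripper_width: 0.458
gripper_force: 92.9
```

Request:
{"api": "apply_moves", "payload": {
  "steps": [0,0,0,0,0,0,0,0,0,0,0,0,0,0,0,0,0,0,0,0,0,0,0,0],
  "claw": 65
}}

```text
clock: 17.8
tcp_pos: [0.3965, 0.2719, 0.1249]
ee_rot: [[-0.999, -0.053, -0.0], [-0.053, 0.999, 0.0], [0.0, 0.0, -1.0]]
force: [0.1, -0.2, 0.3]
gripper_width: 0.763
gripper_force: 0.0
```

Request:
{"api": "apply_moves", "payload": {
  "steps": [0,0,-0.05,0,0,0,0,0,-0.1,0,0,0,0,0,-0.15,0,0,0,0,0,-0.2,0,0,0,0,0,-0.2,0,0,0,0,0,0,0,0,0]
}}

```text
clock: 18.4
tcp_pos: [0.3992, 0.2736, 0.2718]
ee_rot: [[-0.999, -0.053, 0.01], [-0.053, 0.999, 0.007], [-0.01, 0.007, -1.0]]
force: [0.4, 0.7, -0.2]
gripper_width: 0.764
gripper_force: 0.0
```

Run:
```python
from workcell import telemetry, eyes
from h import *
import cv2
np.set_printoptions(precision=4,suppress=True)
o=telemetry.get_obs();print(o['clock'],o['tcp_pos'],o['force'])
for n in("side","top"):
    im=eyes.get_image(n);cv2.imwrite(f"pics/{n}10.png",im)
    for q in("fan_module","fan_module_top","module_a","tray","flux_tin","project_box","spring_clamp"):print(n,q,[(d['rect'],round(d['conf'],2)) for d in eyes.spot_in(q,n)][:5])
    for P in((.397,.272),):
        c=np.array([proj(n,(P[0]+x,P[1]+y,z)) for x in(-.05,.05) for y in(-.02,.02) for z in(.004,.174)])
        print("upright pred",c.min(0),c.max(0)-c.min(0))
```

```text
18.4 [0.3992 0.2736 0.2718] [ 0.4384  0.6518 -0.2328]
side fan_module [([229.4, 198.0, 43.9, 81.0], 0.94)]
side fan_module_top [([227.7, 197.5, 42.5, 80.5], 0.6)]
side module_a [([354.1, 197.7, 42.6, 73.7], 0.9), ([382.8, 204.4, 42.5, 76.4], 0.85), ([411.8, 214.1, 46.6, 82.3], 0.82), ([228.6, 195.4, 42.9, 85.2], 0.34)]
side tray [([237.0, 254.2, 51.5, 35.4], 0.77)]
side flux_tin [([285.5, 274.5, 23.6, 18.5], 0.69)]
side project_box []
side spring_clamp [([227.8, 197.0, 47.2, 82.0], 0.7)]
upright pred [224.4192 195.3602] [49.2691 84.2744]
top fan_module [([385.8, 191.6, 48.0, 79.3], 0.6)]
top fan_module_top [([341.2, 170.4, 37.0, 81.2], 0.32)]
top module_a [([387.9, 188.3, 44.2, 83.0], 0.93), ([371.2, 180.8, 41.3, 83.9], 0.8), ([405.9, 195.4, 43.1, 84.1], 0.68), ([337.5, 171.4, 39.6, 81.0], 0.59)]
top tray [([402.6, 194.9, 48.0, 84.7], 0.3)]
top flux_tin [([291.7, 276.3, 12.8, 27.6], 0.65)]
top project_box [([423.5, 334.8, 48.3, 35.6], 0.65), ([288.0, 276.0, 19.0, 27.1], 0.53)]
top spring_clamp [([323.7, 205.0, 118.6, 101.0], 0.22)]
upright pred [199.6795 207.878 ] [50.7995 84.8714]
```

Request:
{"api": "apply_moves", "payload": {
  "steps": [0,0,-0.1,0,0,0,0,0,0,0,0,0,0,0,0,0,0,0]
}}

```text
clock: 19.5
tcp_pos: [0.3968, 0.272, 0.2851]
ee_rot: [[-0.999, -0.053, 0.001], [-0.053, 0.999, 0.001], [-0.001, 0.001, -1.0]]
force: [0.7, 0.6, 0.0]
gripper_width: 0.763
gripper_force: 0.0
```

```bash
python3 -c "
from workcell import hand_in
print(hand_in())"
```

```text
the job is handed in; nothing more can be done
None
```

I tipped the fan module onto the rail, pulled it free and stood it upright in the service tray, then handed the job in at about 19.5 s; detections after release matched it upright in the tray, with the other four modules in their places, though neither camera showed every loose item again at the end.

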